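# Push the restocked shelf boards home on the packing bench

### The job

The two pull-out shelf boards of the packing bench's supply rack have been restocked and left pulled out. Push each one, by its front edge, gently back along its rails until it drops into its locating notches and lies down level, just below the tops of the side rails. Only push them: do not lift or tip a board, do not push on or topple what stands on it, and leave the other things on the bench where they are.

Things in the scene. Friction and masses are not known exactly. Their poses are not given: they have to be found in the camera images.
- rack: Fixed aluminium two-bay rack on the bench, 426 mm wide (y), 280 deep (x), side rails' tops at 126 high. Origin: on the bench under the middle of the boards' home place; x points inward along the rails, away from the open front; z up. Bay centres: y = +100 and -100. (All sizes in mm.)
- bay_left (a point): Middle of the left bay's open front: rack x = -140, y = +100, z = 110 = top of the two ledges a board slides on (2 play each side). In each ledge are two notches, 24 long, at rack x = -30 and +124, for the glide blocks. Between the ledges the bay is 120 wide and free above 90 but for the board; flat cartons lie below.
- bay_right (a point): The same for the right bay, rack y = -100.
- board_a: Loose plywood shelf board, orange front edge, 280 deep (x, front to rear) x 170 wide (y) x 14 thick; origin: middle of its underside, z up. White nylon glide blocks, 16 long, 8 high, hang under it at x = -30 and +124. Starts in either bay, pulled out 45 to 90, riding on the glides: origin at rack z = 118, top 6 above the rails. Home: origin at rack x = 0 (+-4 play), dropped to rack z = 110.
- board_a_front (a point): Middle of the front face (towards the robot) of the orange-edged board, 7 above its underside: board x = -140. Rack z is 125 while riding, 117 when dropped home. Board and load weigh 0.55 to 0.85 kg; sliding takes about 2 to 7 N, and when home it stops dead against the ends of the notches.
- board_b: Loose plywood shelf board, blue front edge, 280 deep (x, front to rear) x 170 wide (y) x 14 thick; origin: middle of its underside, z up. White nylon glide blocks, 16 long, 8 high, hang under it at x = -30 and +124. Starts in either bay, pulled out 45 to 90, riding on the glides: origin at rack z = 118, top 6 above the rails. Home: origin at rack x = 0 (+-4 play), dropped to rack z = 110.
- board_b_front (a point): Middle of the front face (towards the robot) of the blue-edged board, 7 above its underside: board x = -140. Rack z is 125 while riding, 117 when dropped home. Board and load weigh 0.55 to 0.85 kg; sliding takes about 2 to 7 N, and when home it stops dead against the ends of the notches.
- roll_near: Loose white label roll standing with its bore upright on the orange-edged board, 72 across, 50 high. Origin: middle of its underside, z up; the front half of the board, up to about 90 from its front edge, is free.
- roll_far: A second such label roll behind the first on the same board.
- pump_bottle: Loose amber pump bottle standing on the rear of the blue-edged board, 58 across, 156 high. Origin: middle of its underside, z up.
- small_carton: Loose small carton, 50 x 75 x 45 high, on the blue-edged board in front of the bottle, at least 85 back from the front edge. Origin: middle of its underside, z up.
- tape_roll: Loose brown tape roll lying on the bench in front of the rack to the left, 100 across, 48 high. Origin: underside.
- scanner: Loose grey hand scanner lying on its side on the bench to the right, about 100 x 170 x 51 high. Origin: on the bench under the back of its head.
- parcel: Loose taped parcel right of the rack, 160 x 120 x 80 high. Origin: middle of its underside.
- pen_pot: Loose grey pot of marker pens on the left between rack and tote, 74 across, 140 high with the pens. Origin: middle of its underside.

How it is judged:
By the outcome, as a careful person would: the job done as asked, in the order asked, and still so for the second after the job is handed in, with the robot touching nothing.
It also fails if it takes over 48 s, if anything falls off the work surface, if the arm or the gripper's body presses on something with over 40 N, if the wrist force passes 120 N, or if a joint passes its speed limit or range.

### The arm

A 6-joint arm with a two-finger parallel gripper is mounted at the origin on the work surface. World frame = base frame: x ahead of the robot, y to its left, z up, the work surface at z = 0. Lengths are in m, angles in rad, forces in N, time in s.
With the tool pointing down it reaches from about 0.35 to 0.85 m from the base axis. Payload 8.1 kg.
Tool frame: the origin (TCP) lies midway between the tips of the shut fingers; the grasp point (between the pads) lies 19 mm behind it; z points along the fingers, y is the direction in which the jaws open and shut (so a half turn about z gives the same grasp; the last joint's range is limited). The gripper opens to 93 mm and grips with 3 to 60 N. Pads are 15 mm wide; open, the fingers measure 128 mm over their backs; the gripper's body (75 mm by 188 mm) begins 65 mm behind the grasp point.
Start: joints at [-1.421, 0.13, 1.488, -0, 1.523, -0.085], TCP at [0.14, -0.584, 0.219] pointing down, gripper open.
Joint ranges: [-2.96, 2.96], [-0.89, 2.26], [0.02, 2.5], [-1.34, 4.48], [0, 2.73], [-2.66, 2.66]. Speed limits (rad/s): [2.39, 2.39, 2.79, 3.14, 3.14, 3.14].

### API

Orientations are given as a rotation vector (axis times angle).
In Python, from plant import monitor, eyes, ticket gives the robot as it stands.
- The arm moves only by the tool send_rows, never from a script. Its argument "motion" is a list of rows, each a list of 2 entries, a list of its own where there are three numbers: the shift along the tool's x, y, z in m, then the turn about the tool's z in degrees. In form: [[[dx, dy, dz], twist], ...]. A call has 1 to 12 rows; each row is the pose to reach, as a shift and turn from the pose commanded when the call began, along the tool's axes at that moment; what a row does not reach only later rows make up. A row lasts 1/8 s, in which the tool goes at most 62.5 mm and 10.7 degrees, less where a joint would pass 70% of its speed; a pose out of reach is approached as far as the arm can. A call with a gripper value outside its range is refused whole. "jaw" is the finger opening in m, from 0 to 0.093, set as the call begins (left out, the last holds). The fingers move at their own pace and stop on an object; "squeeze" is the grip in N (left out, the last holds). Time passes only in rows, so rows that repeat a pose let the fingers close. It gives the time, the measured TCP pose, the force and the opening at its end, in the units of the state.
- monitor.read_state(): the state, without advancing time (a new reading comes with each control period).
- eyes.read_camera(name): name is "scene" or "top" or "wrist"; returns the picture (400x640x3 uint8, red, green, blue); there is no depth.
- eyes.camera_model(name): a dict with "mtx" (3x3 intrinsics, pixels), "cam_to_world" (4x4, takes a point from camera to world coordinates); the wrist camera has in their place "mount" (4x4, takes a point from camera to tool coordinates, whose origin is the TCP and whose axes are the flange's). Camera axes: x right, y down, z forward; pixel columns grow to the right and rows downward; lengths in m; the calibration is good to about 2 mm. The wrist camera is an equidistant fisheye: a pixel r from the principal point sees the ray r / f radians off the axis. A picture is of the moment at which its call begins: read the wrist's pose just before it. camera_model takes no time and is no camera call.
- ticket.close_job(): hands the job in, once; it reports no verdict.
The state is a dict: "t": time; "q": joint angles; "dq": joint speeds; "joint_torque": joint torques, N m; "tool_pos": TCP position; "orientation": TCP orientation; "force": force on the tool from outside, world axes, zero at the start; "wrist_torque": the same for the moment, N m; "opening": finger opening in m.
Only numpy, scipy, OpenCV 4.12 (cv2) and the standard library are available. Lean on these libraries where they do the work, as an engineer would, in place of code of your own. Each camera call takes 0.05 s, during which the arm holds its last target.

## Working session

There is one attempt and no reset: what is moved stays moved. The work goes in short steps, Python scripts to look and compute and a tool call to move; the robot and the scene stay as the last step left them, time stands still between calls to the robot, and variables do not carry over. Pictures are saved under pics/ and viewed, and the job is handed in when it is done.

Besides the shell and the picture viewer there is one more tool, called after "Emit:" by a JSON object that holds its "method" and its "body", one argument or row to a line. send_rows: Moves the arm, as the interface text tells. Its arguments: {"type":"object","properties":{"motion":{"type":"array","items":{"type":"array"}},"jaw":{"type":"number"},"squeeze":{"type":"number"}},"required":["motion"]}

```bash
ls; mkdir -p pics
python3 - <<'E'
from plant import monitor, eyes
import cv2
print(monitor.read_state())
for n in ("scene","top"):
    im=eyes.read_camera(n); cv2.imwrite(f"pics/{n}0.png",im[:,:,::-1])
    m=eyes.camera_model(n); print(n,m)
print(eyes.camera_model("wrist"))
E
```

```text
pics
{'t': 0.0, 'q': array([-1.42139453e+00,  1.31132006e-01,  1.48930617e+00, -7.01789220e-06,
        1.52299928e+00, -8.54271340e-02]), 'dq': array([-9.68753624e-05,  6.71550649e-04, -1.84694235e-03,  1.30908985e-03,
       -7.39574669e-04,  4.31075428e-04]), 'joint_torque': array([-2.91551056e-03, -5.59858632e+01, -4.91755199e+01,  7.62489508e-02,
        3.51047341e-02, -1.87547307e-04]), 'tool_pos': array([ 0.13952232, -0.58295399,  0.21759011]), 'orientation': array([-3.11813127e+00, -3.67806018e-01,  1.03621760e-04]), 'force': array([ 0.06623887, -0.84315385, -0.34481422]), 'wrist_torque': array([ 0.01035457, -0.02917655,  0.01225998]), 'opening': 0.0933804160113316}
scene {'mtx': array([[369.42268177,   0.        , 316.53942223],
       [  0.        , 369.42268177, 207.07151929],
       [  0.        ,   0.        ,   1.        ]]), 'cam_to_world': array([[ 0.88214692,  0.26085266, -0.39213864,  0.93027973],
       [ 0.47070996, -0.46041567,  0.75262843, -0.74731885],
       [ 0.01577835, -0.8485124 , -0.52894021,  0.63874028],
       [ 0.        ,  0.        ,  0.        ,  
[... 257 characters left out ...]
,
       [-0.99991136,  0.00775805, -0.01082038, -0.02755613],
       [ 0.00988258, -0.11213041, -0.99364436,  1.32544942],
       [ 0.        ,  0.        ,  0.        ,  1.        ]])}
{'mtx': array([[309.70691629,   0.        , 316.67177892],
       [  0.        , 309.70691629, 201.09478852],
       [  0.        ,   0.        ,   1.        ]]), 'mount': array([[-4.78495376e-04, -9.69546004e-01, -2.44908792e-01,
         6.59935656e-02],
       [ 9.99999885e-01, -4.54931170e-04, -1.52785950e-04,
         2.09080970e-04],
       [ 3.67163635e-05, -2.44908837e-01,  9.69546110e-01,
        -1.65592347e-01],
       [ 0.00000000e+00,  0.00000000e+00,  0.00000000e+00,
         1.00000000e+00]])}
```

View pics/scene0.png

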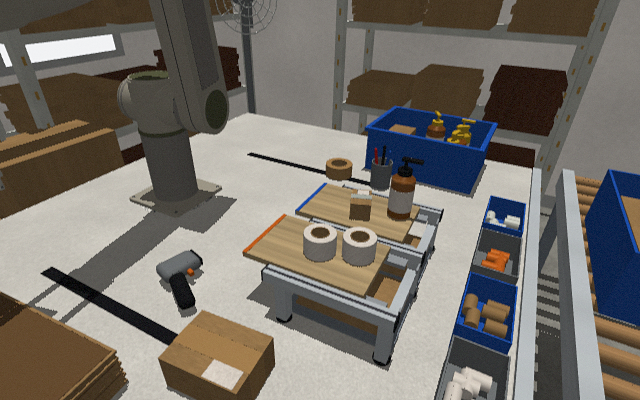

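View pics/top0.png

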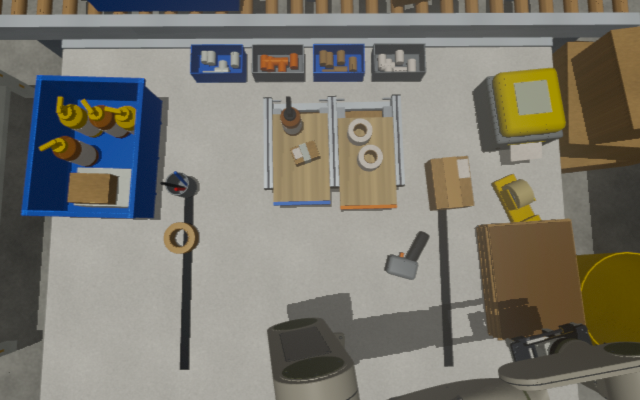

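Run:
```python
import cv2
im=cv2.imread("pics/top0.png")
cv2.imwrite("pics/topz.png",cv2.resize(im[85:220,255:415],None,fx=5,fy=4.4*5/4.4,interpolation=cv2.INTER_CUBIC)[:600] if 0 else cv2.resize(im[85:220,255:415],None,fx=4.4,fy=4.4,interpolation=cv2.INTER_CUBIC))
im=cv2.imread("pics/scene0.png")
cv2.imwrite("pics/scenez.png",cv2.resize(im[150:370,235:455],None,fx=2.7,fy=2.7,interpolation=cv2.INTER_CUBIC))
```

```text
(no output)
```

View pics/topz.png

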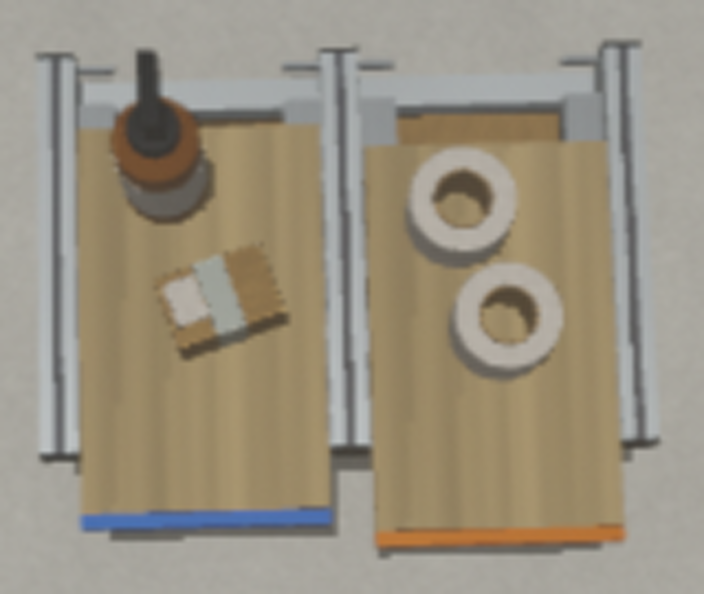

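View pics/scenez.png

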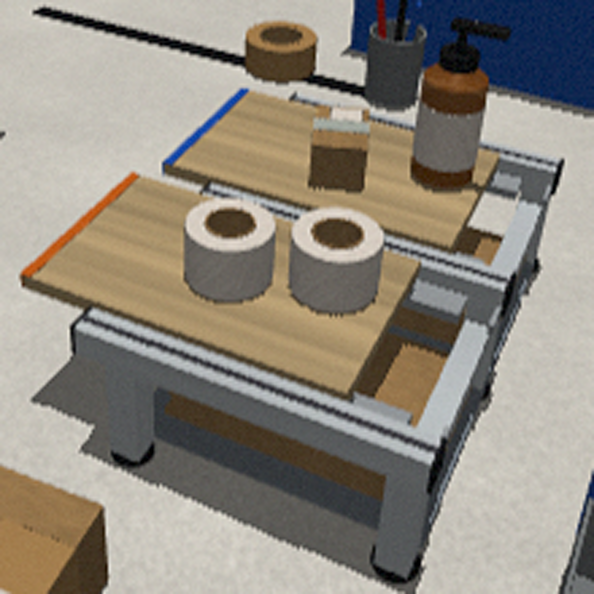

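```bash
cat > h.py <<'E'
import numpy as np, cv2
from plant import monitor, eyes
def ray(n,uv,z):
    m=eyes.camera_model(n); K=m["mtx"];T=m["cam_to_world"]
    d=T[:3,:3]@np.linalg.solve(K,[uv[0],uv[1],1]); o=T[:3,3]
    return o+d*(z-o[2])/d[2]
def masks(im):
    h=cv2.cvtColor(im,cv2.COLOR_BGR2HSV)
    return {"orange":cv2.inRange(h,(5,170,120),(16,255,255)),"blue":cv2.inRange(h,(105,130,90),(125,255,255))}
def strip(im,name,roi):
    m=masks(im)[name].copy(); k=np.zeros_like(m); x0,y0,x1,y1=roi; k[y0:y1,x0:x1]=1; m*=k
    c=max(cv2.findContours(m,cv2.RETR_EXTERNAL,cv2.CHAIN_APPROX_NONE)[0],key=cv2.contourArea)
    return cv2.boxPoints(cv2.minAreaRect(c)), cv2.contourArea(c)
E
python3 - <<'E'
from h import *
np.set_printoptions(precision=4,suppress=True)
im=cv2.imread("pics/top0.png")
for n in("orange","blue"):
    b,a=strip(im,n,(255,185,415,225)); print(n,a)
    for p in b: print(p,ray("top",p,.132))
for zx,zy in [(40,457),(79,457),(332,452),(372,447),(622,443),(658,441),(38,55),(76,55),(319,48),(357,48),(602,43),(641,43)]:
    p=(255+(zx+.5)/4.4-.5,85+(zy+.5)/4.4-.5); print(zx,zy,ray("top",p,.126))
im=cv2.imread("pics/scene0.png")
for n in("orange","blue"):
    b,a=strip(im,n,(235,150,335,260)); print(n,a)
    for p in b: print(p,ray("scene",p,.132))
E
```

```text
orange 64.5
[341.9737 205.975 ] [ 0.5029 -0.1022  0.132 ]
[394.9901 204.6156] [ 0.5057 -0.2612  0.132 ]
[395.0479 206.8705] [ 0.4989 -0.2612  0.132 ]
[342.0315 208.2299] [ 0.4961 -0.1022  0.132 ]
blue 71.5
[273.9571 202.1146] [0.5161 0.1012 0.132 ]
[327.9974 200.8864] [ 0.5185 -0.0605  0.132 ]
[328.0526 203.317 ] [ 0.5112 -0.0606  0.132 ]
[274.0124 204.5452] [0.5088 0.101  0.132 ]
40 457 [0.5583 0.1329 0.126 ]
79 457 [0.558  0.1062 0.126 ]
332 452 [ 0.5602 -0.0674  0.126 ]
372 447 [ 0.5635 -0.0949  0.126 ]
622 443 [ 0.5649 -0.2671  0.126 ]
658 441 [ 0.5661 -0.292   0.126 ]
38 55 [0.8436 0.1363 0.126 ]
76 55 [0.8435 0.1096 0.126 ]
319 48 [ 0.8477 -0.0615  0.126 ]
357 48 [ 0.8475 -0.0883  0.126 ]
602 43 [ 0.8503 -0.2615  0.126 ]
641 43 [ 0.8501 -0.2891  0.126 ]
orange 113.0
[242.7699 250.7508] [ 0.4996 -0.2632  0.132 ]
[283.3898 213.2556] [ 0.4958 -0.0934  0.132 ]
[285.3834 215.4153] [ 0.5054 -0.0994  0.132 ]
[244.7635 252.9106] [ 0.5079 -0.267   0.132 ]
blue 58.5
[295.501  209.4678] [ 0.5131 -0.0631  0.132 ]
[324.9397 181.869 ] [0.5105 0.1083 0.132 ]
[326.4678 183.499 ] [0.5189 0.1016 0.132 ]
[297.0291 211.0977] [ 0.5205 -0.0679  0.132 ]
```

```bash
cat >> h.py <<'E'
from scipy.spatial.transform import Rotation as R
def shift(target,cur=None):
    s=monitor.read_state(); Rm=R.from_rotvec(s["orientation"]).as_matrix()
    c=s["tool_pos"] if cur is None else np.array(cur)
    yaw=np.degrees(np.arctan2(Rm[1,0],Rm[0,0]))
    return Rm.T@(np.array(target)-c), yaw, s
E
python3 -c "
from h import *
print(shift([.445,-.1825,.219],[.14,-.584,.219])[:2])"
```

```text
(array([ 0.39004378, -0.31951956,  0.00059263]), np.float64(13.453828081103032))
```

Emit:
{"method": "send_rows", "body": {
  "motion": [
    [[0.02,-0.016,0],1],
    [[0.06,-0.049,0],3],
    [[0.1,-0.082,0],5],
    [[0.14,-0.115,0],7],
    [[0.18,-0.147,0],9],
    [[0.22,-0.18,0],11],
    [[0.26,-0.213,0],12.4],
    [[0.3,-0.246,0],12.4],
    [[0.34,-0.278,0],12.4],
    [[0.37,-0.303,0],12.4],
    [[0.39,-0.3195,0],12.4],
    [[0.39,-0.3195,0],12.4]
  ],
  "jaw": 0.06
}}

```text
t: 1.6
tool_pos: [0.445, -0.1807, 0.2182]
orientation: [-3.141, -0.033, 0.001]
force: [0.7, -0.2, 0.2]
opening: 0.0602
```

```bash
python3 -c "
from h import *
np.set_printoptions(precision=4,suppress=True)
a,y,s=shift([.455,-.1825,.115]); print(a,y,s['t'],s['tool_pos'],s['force'],s['opening'])"
```

```text
[0.01   0.0021 0.1032] 1.2166991587053289 1.6 [ 0.445  -0.1807  0.2182] [ 0.7378 -0.1788  0.2029] 0.06017247163310166
```

Emit:
{"method": "send_rows", "body": {
  "motion": [
    [[0,0.001,0.02],0],
    [[0,0.002,0.05],0],
    [[0,0.002,0.08],0],
    [[0,0.002,0.098],0],
    [[0.005,0.002,0.104],0],
    [[0.01,0.002,0.104],0],
    [[0.01,0.002,0.104],0]
  ]
}}

```text
t: 2.48
tool_pos: [0.4558, -0.1843, 0.116]
orientation: [3.14, 0.029, 0.003]
force: [-0.3, 0.4, 0.4]
opening: 0.0598
```

Run:
```python
from h import *
s=monitor.read_state(); print(s['tool_pos'],s['force'])
im=eyes.read_camera("wrist")[:,:,::-1]; cv2.imwrite("pics/w1.png",im)
im=eyes.read_camera("scene")[:,:,::-1]; cv2.imwrite("pics/s1.png",cv2.resize(im[130:370,175:455],None,fx=2.4,fy=2.4))
```

```text
[ 0.45581131 -0.18434297  0.11595146] [-0.28735857  0.42186198  0.44962139]
```

View pics/w1.png

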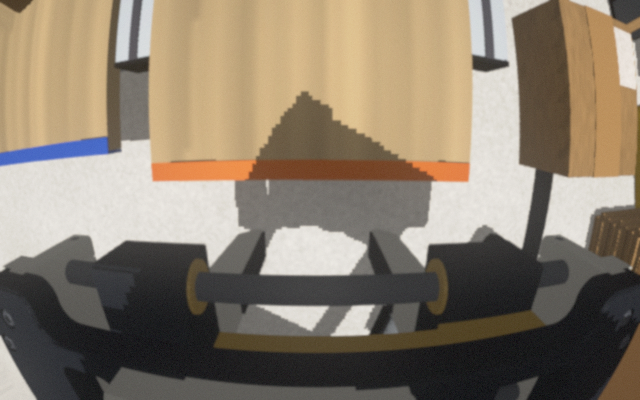

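View pics/s1.png

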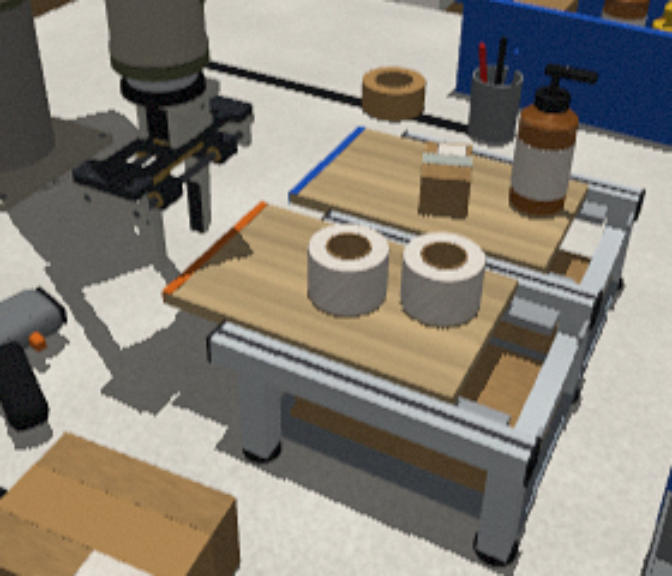

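Emit:
{"method": "send_rows", "body": {
  "motion": [
    [[0.008,0,0.002],0],
    [[0.016,0,0.002],0],
    [[0.022,-0.0005,0.002],0],
    [[0.026,-0.001,0.002],0],
    [[0.029,-0.001,0.002],0],
    [[0.032,-0.001,0.002],0],
    [[0.035,-0.001,0.002],0],
    [[0.038,-0.001,0.002],0],
    [[0.041,-0.001,0.002],0],
    [[0.044,-0.001,0.002],0]
  ]
}}

```text
t: 3.82
tool_pos: [0.4977, -0.1822, 0.1125]
orientation: [-3.141, -0.029, 0.004]
force: [-5.4, 0.2, 4.0]
opening: 0.0598
```

Run:
```python
from h import *
s=monitor.read_state(); print(s['tool_pos'],s['force'])
im=eyes.read_camera("wrist")[:,:,::-1]; cv2.imwrite("pics/w2.png",im)
```

```text
[ 0.49767058 -0.18220395  0.11254828] [-5.40045885  0.18611802  4.02427184]
```

View pics/w2.png

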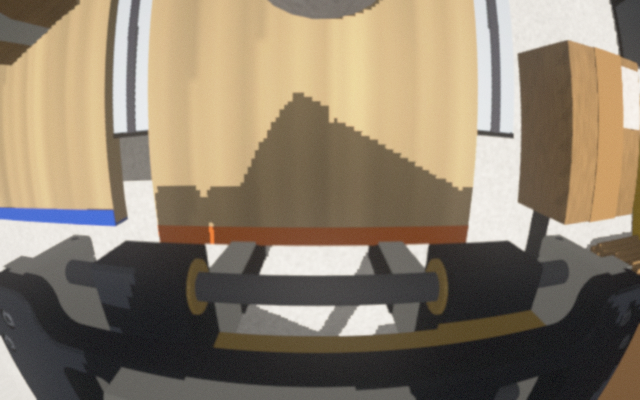

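Emit:
{"method": "send_rows", "body": {
  "motion": [
    [[0.003,0,0],0],
    [[0.006,0,0],0],
    [[0.009,0,0],0],
    [[0.012,0,0],0],
    [[0.015,0,0],0],
    [[0.018,0,0],0],
    [[0.021,0,0],0],
    [[0.024,0,0],0],
    [[0.027,0,0],0],
    [[0.03,0,0],0],
    [[0.033,0,0],0],
    [[0.036,0,0],0]
  ]
}}

```text
t: 5.38
tool_pos: [0.5338, -0.1815, 0.1125]
orientation: [-3.141, -0.029, 0.003]
force: [-5.9, 0.3, 3.8]
opening: 0.06
```

Run:
```python
from h import *
s=monitor.read_state(); print(s['tool_pos'],s['force'])
im=eyes.read_camera("wrist")[:,:,::-1]; cv2.imwrite("pics/w3.png",im)
```

```text
[ 0.53376912 -0.18151255  0.11254827] [-5.94658251  0.31168032  3.84099377]
```

View pics/w3.png

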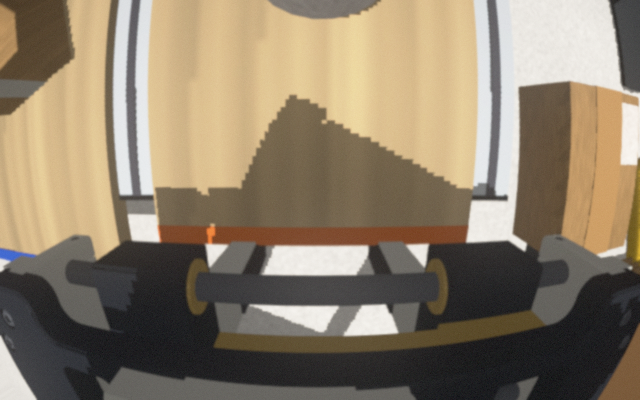

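Emit:
{"method": "send_rows", "body": {
  "motion": [
    [[0.002,0,0],0],
    [[0.004,0,0],0],
    [[0.006,0,0],0],
    [[0.008,0,0],0],
    [[0.01,0,0],0],
    [[0.012,0,0],0],
    [[0.014,0,0],0],
    [[0.0155,0,0],0],
    [[0.017,0,0],0]
  ]
}}

```text
t: 6.55
tool_pos: [0.5508, -0.1811, 0.1125]
orientation: [-3.141, -0.029, 0.003]
force: [-5.0, 0.6, 3.2]
opening: 0.0604
```

Emit:
{"method": "send_rows", "body": {
  "motion": [
    [[0.0015,0,0],0],
    [[0.003,0,0],0],
    [[0.003,0,0],0]
  ]
}}

```text
t: 6.92
tool_pos: [0.5541, -0.1811, 0.1124]
orientation: [-3.141, -0.029, 0.002]
force: [-3.9, -0.1, 1.9]
opening: 0.0599
```

Emit:
{"method": "send_rows", "body": {
  "motion": [
    [[0.001,0,0],0],
    [[0.002,0,0],0],
    [[0.002,0,0],0]
  ]
}}

```text
t: 7.3
tool_pos: [0.5565, -0.181, 0.1124]
orientation: [-3.141, -0.029, 0.0]
force: [-2.5, -0.8, -0.7]
opening: 0.0602
```

Run:
```python
from h import *
s=monitor.read_state(); print(s['tool_pos'],s['force'])
im=eyes.read_camera("scene")[:,:,::-1]; cv2.imwrite("pics/s4.png",cv2.resize(im[130:370,235:455],None,fx=2.4,fy=2.4))
```

```text
[ 0.55652148 -0.18097278  0.11242576] [-2.52075317 -0.75312569 -0.67448821]
```

View pics/s4.png

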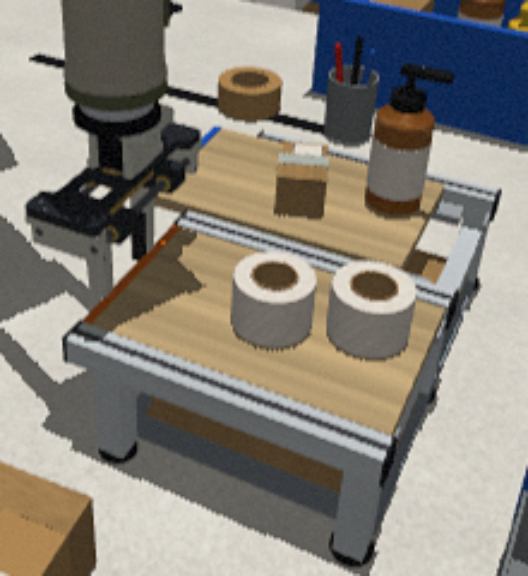

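Emit:
{"method": "send_rows", "body": {
  "motion": [
    [[-0.003,0,0],0],
    [[-0.008,0,0],0],
    [[-0.02,0,0],0],
    [[-0.04,0,0],0],
    [[-0.065,0,0],0],
    [[-0.09,0,0],0],
    [[-0.105,0,0],0],
    [[-0.11,0,0],0]
  ]
}}

```text
t: 8.35
tool_pos: [0.4456, -0.1831, 0.1127]
orientation: [3.141, 0.028, 0.001]
force: [0.9, -1.1, 0.1]
opening: 0.0601
```

Run:
```python
from h import *
np.set_printoptions(precision=4,suppress=True)
a,y,s=shift([.47,.0195,.114]); print(a,y,s['t'],s['tool_pos'],s['force'])
im=eyes.read_camera("scene")[:,:,::-1]; cv2.imwrite("pics/s5.png",cv2.resize(im[160:370,240:450],None,fx=2.8,fy=2.8,interpolation=cv2.INTER_CUBIC))
im=eyes.read_camera("wrist")[:,:,::-1]; cv2.imwrite("pics/w5.png",im)
im=eyes.read_camera("top")[:,:,::-1]; cv2.imwrite("pics/t5.png",cv2.resize(im[85:220,255:415],None,fx=4.4,fy=4.4,interpolation=cv2.INTER_CUBIC))
```

```text
[ 0.028  -0.2021 -0.0013] 1.0197054401802306 8.35 [ 0.4456 -0.1831  0.1127] [ 0.8754 -1.0807  0.0663]
```

View pics/s5.png

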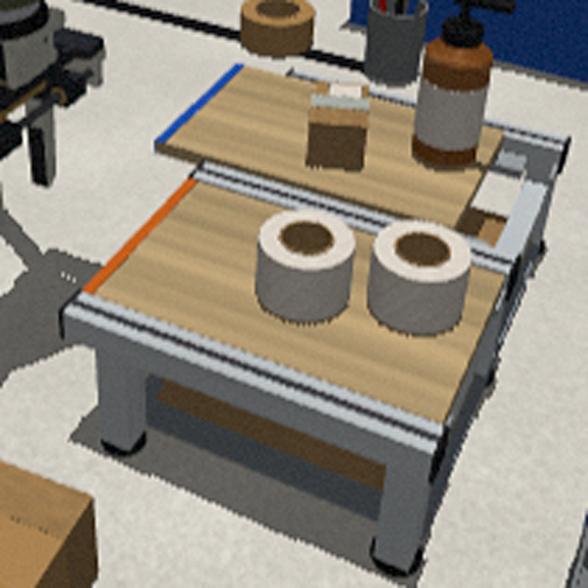

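View pics/w5.png

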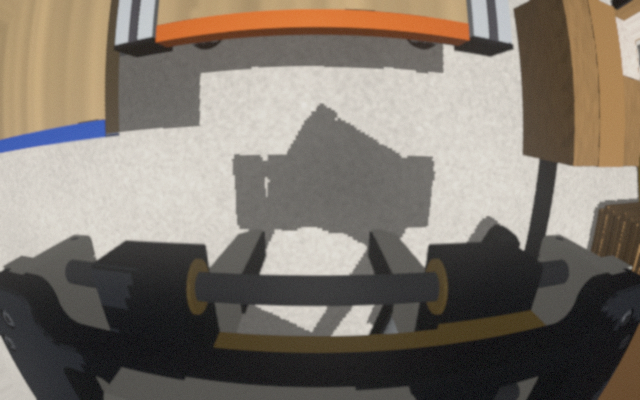

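View pics/t5.png

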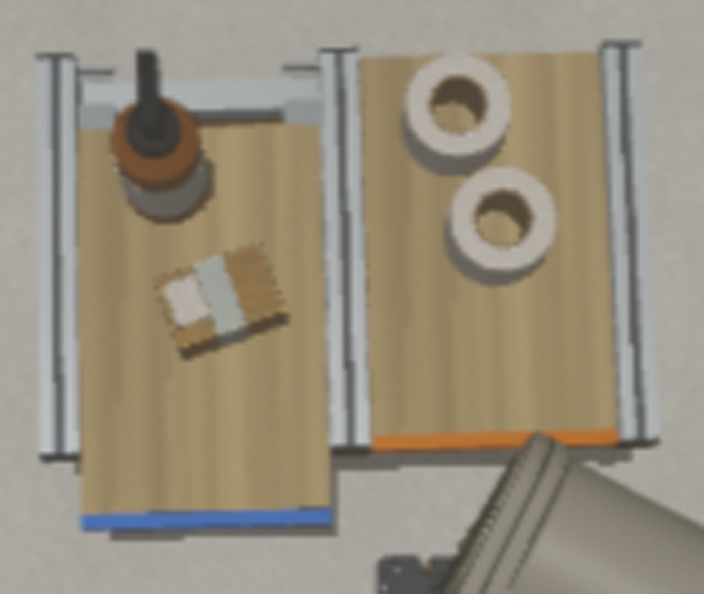

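Emit:
{"method": "send_rows", "body": {
  "motion": [
    [[0,-0.015,-0.001],0],
    [[0,-0.045,-0.001],0],
    [[0,-0.08,-0.001],0],
    [[0,-0.115,-0.001],0],
    [[0.005,-0.15,-0.001],0],
    [[0.01,-0.18,-0.001],0],
    [[0.015,-0.196,-0.001],0],
    [[0.02,-0.202,-0.001],0],
    [[0.026,-0.202,-0.001],0],
    [[0.028,-0.202,-0.001],0]
  ]
}}

```text
t: 9.75
tool_pos: [0.4713, 0.0187, 0.1136]
orientation: [3.141, 0.027, -0.0]
force: [-0.4, 0.1, -0.1]
opening: 0.0598
```

Run:
```python
from h import *
np.set_printoptions(precision=4,suppress=True)
a,y,s=shift([.5,.0195,.114]); print(a,y,s['t'],s['tool_pos'],s['force'])
im=eyes.read_camera("wrist")[:,:,::-1]; cv2.imwrite("pics/w6.png",im)
```

```text
[ 0.0287 -0.0003 -0.0004] 1.002295066955891 9.75 [0.4713 0.0187 0.1136] [-0.3568  0.0524 -0.1038]
```

View pics/w6.png

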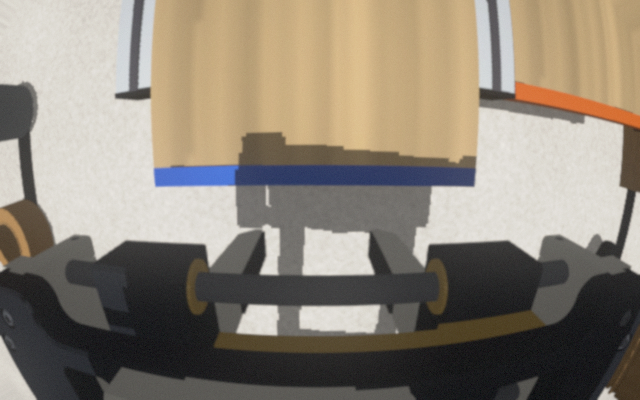

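Emit:
{"method": "send_rows", "body": {
  "motion": [
    [[0.006,0,0],0],
    [[0.012,0,0],0],
    [[0.017,0,0],0],
    [[0.021,0,0],0],
    [[0.023,0,0],0],
    [[0.025,0,0],0],
    [[0.027,0,0],0],
    [[0.029,0,0],0],
    [[0.031,0,0],0],
    [[0.033,0,0],0],
    [[0.035,0,0],0],
    [[0.037,0,0],0]
  ]
}}

```text
t: 11.3
tool_pos: [0.5065, 0.0201, 0.1135]
orientation: [3.141, 0.029, -0.005]
force: [-8.6, -0.8, 5.5]
opening: 0.0598
```

Emit:
{"method": "send_rows", "body": {
  "motion": [
    [[0.002,0,0],0],
    [[0.004,0,0],0],
    [[0.006,0,0],0],
    [[0.008,0,0],0],
    [[0.01,0,0],0],
    [[0.012,0,0],0],
    [[0.014,0,0],0],
    [[0.016,0,0],0],
    [[0.018,0,0],0],
    [[0.02,0,0],0],
    [[0.022,0,0],0],
    [[0.024,0,0],0]
  ]
}}

```text
t: 12.8
tool_pos: [0.5305, 0.0206, 0.1134]
orientation: [3.141, 0.029, -0.005]
force: [-8.4, -1.2, 6.4]
opening: 0.0601
```

Emit:
{"method": "send_rows", "body": {
  "motion": [
    [[0.002,0,0],0],
    [[0.004,0,0],0],
    [[0.006,0,0],0],
    [[0.008,0,0],0],
    [[0.01,0,0],0],
    [[0.012,0,0],0],
    [[0.0135,0,0],0],
    [[0.015,0,0],0],
    [[0.016,0,0],0]
  ]
}}

```text
t: 13.92
tool_pos: [0.5465, 0.0209, 0.1135]
orientation: [3.141, 0.029, -0.005]
force: [-8.4, 0.0, 5.9]
opening: 0.0597
```

Emit:
{"method": "send_rows", "body": {
  "motion": [
    [[0.001,0,0],0],
    [[0.002,0,0],0],
    [[0.003,0,0],0],
    [[0.003,0,0],0]
  ]
}}

```text
t: 14.42
tool_pos: [0.5496, 0.021, 0.1134]
orientation: [-3.141, -0.029, 0.005]
force: [-7.5, -0.2, 5.7]
opening: 0.06
```

Emit:
{"method": "send_rows", "body": {
  "motion": [
    [[0.001,0,0],0],
    [[0.002,0,0],0],
    [[0.002,0,0],0]
  ]
}}

```text
t: 14.8
tool_pos: [0.5523, 0.021, 0.1133]
orientation: [-3.141, -0.029, 0.002]
force: [-3.5, 0.5, 0.8]
opening: 0.0602
```

Run:
```python
from h import *
im=eyes.read_camera("scene")[:,:,::-1]; cv2.imwrite("pics/s7.png",cv2.resize(im[130:340,240:450],None,fx=2.8,fy=2.8,interpolation=cv2.INTER_CUBIC))
```

```text
(no output)
```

View pics/s7.png

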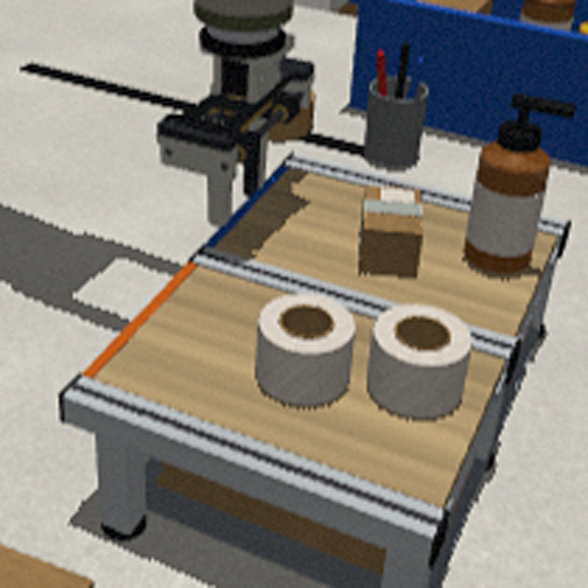

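Emit:
{"method": "send_rows", "body": {
  "motion": [
    [[-0.003,0,0],0],
    [[-0.008,0,0],0],
    [[-0.02,0,0],0],
    [[-0.04,0,0],0],
    [[-0.07,0,0],0],
    [[-0.1,0,0],0],
    [[-0.125,0,0],0],
    [[-0.14,0,0],0],
    [[-0.145,0,0],0],
    [[-0.145,0,0],0]
  ]
}}

```text
t: 16.1
tool_pos: [0.408, 0.0183, 0.1138]
orientation: [3.141, 0.029, 0.002]
force: [0.1, -0.3, 0.0]
opening: 0.0599
```

Run:
```python
from h import *
np.set_printoptions(precision=4,suppress=True)
s=monitor.read_state(); print(s['t'],s['tool_pos'],s['force'])
sc=eyes.read_camera("scene")[:,:,::-1].copy(); tp=eyes.read_camera("top")[:,:,::-1].copy()
cv2.imwrite("pics/s8.png",cv2.resize(sc[160:370,240:450],None,fx=2.8,fy=2.8,interpolation=cv2.INTER_CUBIC))
cv2.imwrite("pics/t8.png",cv2.resize(tp[85:220,255:415],None,fx=4.4,fy=4.4,interpolation=cv2.INTER_CUBIC))
cv2.imwrite("pics/w8.png",eyes.read_camera("wrist")[:,:,::-1])
def P(n):
    m=eyes.camera_model(n); return m["mtx"]@np.linalg.inv(m["cam_to_world"])[:3]
def tri(st,ss):
    X=cv2.triangulatePoints(P("top"),P("scene"),st.reshape(2,1),ss.reshape(2,1)); return (X[:3]/X[3]).ravel()
t0=cv2.imread("pics/top0.png");s0=cv2.imread("pics/scene0.png")
for tag,a,b in(("start",t0,s0),("now",tp,sc)):
  for n in("orange","blue"):
    x,ar1=strip(a,n,(255,165,415,225)); y,ar2=strip(b,n,(235,150,350,300))
    print(tag,n,ar1,ar2,"centre",tri(x.mean(0).astype(float),y.mean(0).astype(float)))
```

```text
16.1 [0.408  0.0183 0.1138] [ 0.1136 -0.2746  0.009 ]
start orange 64.5 113.0 centre [ 0.5004 -0.1827  0.1286]
start blue 71.5 58.5 centre [0.5135 0.0202 0.1284]
now orange 76.5 130.5 centre [ 0.5678 -0.1792  0.1197]
now blue 78.0 69.5 centre [0.5638 0.0207 0.1215]
```

View pics/s8.png

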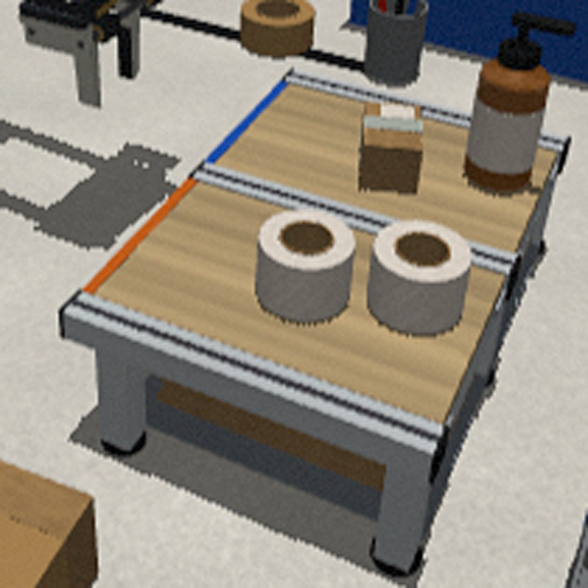

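View pics/t8.png

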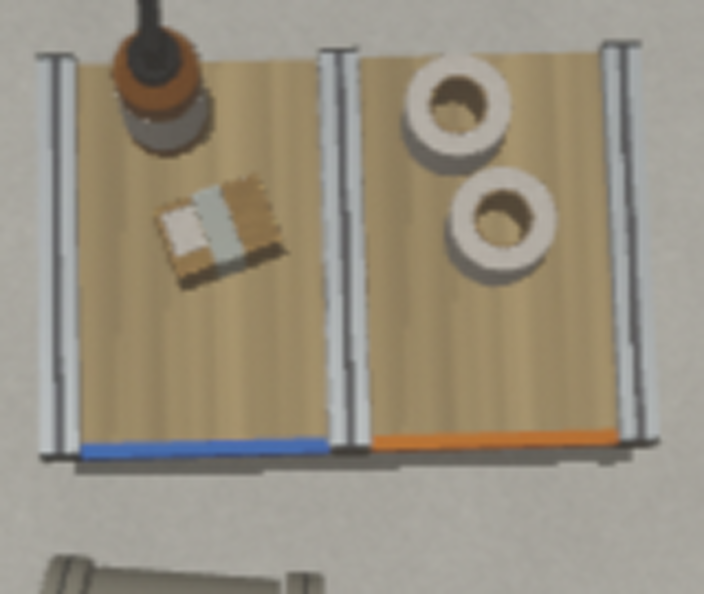

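View pics/w8.png

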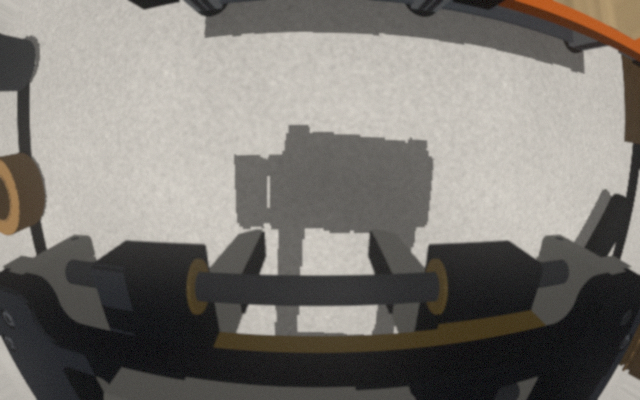

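Run:
```python
from h import *
im=eyes.read_camera("scene")[:,:,::-1]
cv2.imwrite("pics/s9.png",cv2.resize(im[180:290,300:450],None,fx=5,fy=5,interpolation=cv2.INTER_CUBIC))
```

```text
(no output)
```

View pics/s9.png

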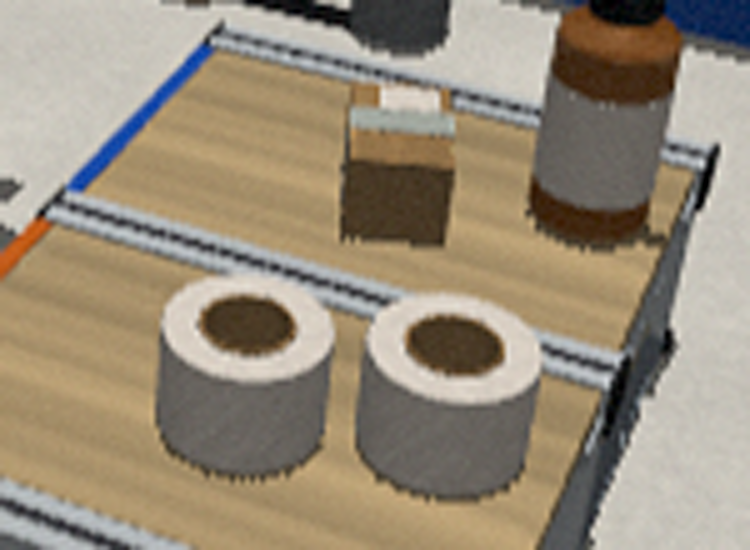

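```bash
python3 -c "
from plant import ticket
print(ticket.close_job())"
```

```text
the job is handed in; nothing more can be done
None
```

Both boards are pushed home into their notches, the orange one in the right bay first, then the blue one in the left. I pushed each on the middle of its front edge with the fingers 60 mm apart, moving about 1–3 mm per step. I then backed the arm straight off and handed the job in at about 16 s.

- **Force:** the readings between moves showed up to about 6 N (orange) and 9 N (blue) along the push. The fingers also bore down on the front edges with 4–6 N through friction. That went away as each board dropped.
- **Position and height:** in the last pictures both front edges are flush with the rail ends, and the rail tops show unbroken along both boards. Comparing the two camera views before and after, the front edges came down 8.9 mm (orange) and 6.9 mm (blue). The expected drop is 8 mm, so the two figures differ by about the measuring error. I judged the rear ends level by eye only and did not measure them.
- **Loads and other things:** the rolls, bottle and carton still stand upright in their places on the boards. I moved nothing else on the bench. The arm was about 140 mm clear of the boards, with force near zero, when I handed in.

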